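# Show the broken bridge girder to the inspection camera

### The job

Four yellow model-bridge girders lie on the low grey-topped platform and one of them is broken: it is shorter and has lost the shoe at one end. Pick that one out and hold it up to the inspection camera with the centre of its broken end 8 cm straight in front of the lens, the broken end facing the lens, the girder lined up with the camera's slanting line of sight and kept the same way up as it lay. Finish while still holding it there, motionless in the air; do not touch the camera or its stand, and leave the other girders, the paint jar and the log wagon where they are.

Things in the scene. Friction and masses are not known exactly. Their poses are not given: they have to be found in the camera images.
- broken_girder: Broken yellow I-girder, 28 mm high, 55 g; flanges 20 mm wide, 6 thick, web 10 wide. Lies on the platform. Origin: underside, at a whole girder's middle; x points to the broken end, z up. Sound end with shoe (14 long, 30 wide, 28 high) at x -55 to -41 mm; ragged white break: top flange ends at x 25, web 22, bottom flange 18. Grip across the flanges at about x -10.
- broken_end (a point): Centre of the girder's broken end: at x = 25, y = 0, z = 14 mm in the broken girder's frame; axes as the girder's.
- girder_0: An intact girder like the broken one but whole: 110 mm long, with a shoe at both ends. Origin: centre of its underside; x along its length, z up. Lies on the platform at any angle. Leave it where it lies.
- girder_1: An intact girder like the broken one but whole: 110 mm long, with a shoe at both ends. Origin: centre of its underside; x along its length, z up. Lies on the platform at any angle. Leave it where it lies.
- girder_2: An intact girder like the broken one but whole: 110 mm long, with a shoe at both ends. Origin: centre of its underside; x along its length, z up. Lies on the platform at any angle. Leave it where it lies.
- platform: Fixed low platform, 312 x 300 mm (x, y), its grey top 55 mm above the table, with a wooden batten 12 mm wide that stands 4 mm proud of the top along its x ends. Origin: centre of its underside. The girders lie on it in four places, 140 mm apart.
- camera_stand: Fixed stand of the inspection camera: dark base plate 150 x 120 x 12 mm and a steel post 282 mm high, 75 mm behind the origin along x. Origin: on the table, under the camera; its -x axis is the horizontal direction in which the camera looks, z up. Turned about the vertical only.
- camera_head: Grey camera 46 x 46 x 112 mm long on the stand, black lens with ring light 52 mm across. Origin: centre of the lens front, 204 mm above the table, 60 mm from the stand's origin along its -x. It looks along its own -x axis, slanting 25 degrees below level; x points back into the camera and up, y is level.
- focus (a point): Point 80 mm in front of the lens on the line of sight (x = -80 mm in the camera head's frame), 170 mm above the table; axes as the camera head's. The centre of the broken end belongs here with the girder's x axis along this x axis and its z axis along this z axis.
- paint_jar: Paint jar with a white cap and a green label, 35 mm across, 45 mm high, standing loose. Origin: centre of its underside. Leave it alone.
- log_wagon: Grey model log wagon, 44 x 110 x 40 mm, standing loose on its wheels. Origin: centre of its underside. Leave it alone.
There are look-alikes about, which are no part of the job. What is shaped like the broken_girder but turquoise is not meant.

How it is judged:
By the outcome, as a careful person would: the job done as asked, in the order asked, and still so for the second after the job is handed in, while the arm keeps its last pose, push and grip.
It also fails if it takes over 32 s, if anything falls off the work surface, if the arm or the gripper's body presses on something with over 40 N, if the wrist force passes 120 N, or if a joint passes its speed limit or range.

### The arm

A 7-joint arm with a two-finger parallel gripper is mounted at the origin on the work surface; the furniture and walls round the work are solid. World frame = base frame: x ahead of the robot, y to its left, z up, the work surface at z = 0. Lengths are in m, angles in rad, forces in N, time in s.
With the tool pointing down it reaches from about 0.4 to 0.85 m from the base axis. Payload 4.5 kg.
Tool frame: the origin (TCP) lies at the very end of the fingers, on their centre line; the grasp point (between the pads) lies 19 mm behind it; z points along the fingers, y is the line along which they close (so a half turn about z gives the same grasp; the last joint's range is limited). The gripper opens to 88 mm and grips with 3 to 60 N. Pads are 18 mm wide; open, the fingers measure 123 mm over their backs; the gripper's body (75 mm by 187 mm) begins 45 mm behind the grasp point.
Start: joints at [0.034, 0.689, -0.195, 1.565, 0.157, 0.902, -0.215], TCP at [0.625, 0, 0.239] pointing down, gripper open.
Joint ranges: [-3.01, 3.01], [-0.46, 2.08], [-1.47, 1.51], [0.13, 2.56], [-1, 4.14], [0.04, 2.09], [-2.66, 2.66]. Speed limits (rad/s): [2.57, 2.57, 3.14, 3.14, 3.14, 3.14, 3.14].

### API

Orientations are given as a unit quaternion [x, y, z, w].
In Python, from plant import r gives the robot as it stands. The module is installed in compiled form; this text tells all that it offers.
- The arm moves only by the tool step_arm, never from a script. Its argument "increments" is a list of rows, each a list of 2 entries, a list of its own where there are three numbers: the shift along the world's x, y, z in cm, then the turn, a rotation vector about the world's x, y, z in degrees. A call has exactly 10 rows; each row shifts and turns the commanded pose from where the row before left it; what a row does not reach is not made up. A row lasts 1/10 s, in which the tool goes at most 50 mm and 8.59 degrees, less where a joint would pass 70% of its speed; a pose out of reach is approached as far as the arm can. A call is refused whole if a number of a shift passes 5 or a number of a turn 8.59, either way. A call with a gripper value outside its range is refused whole. "fingers" is the opening, from 0 (shut) to 1 (fully open), set as the call begins (left out, the last holds). The fingers move at their own pace and stop on an object; "grip_force" is the grip in N (left out, the last holds). Time passes only in rows, so rows that do not move let the fingers close, or fill a call up. It gives the time, the measured TCP pose, the force, the opening and the grip force at its end, in the units of the state.
- r.get_state(): the state, without advancing time (a new reading comes with each control period).
- r.snapshot(name): name is "scene" or "side" or "wrist"; returns (picture, depth): 420x560x3 uint8, red, green, blue; 420x560 float32, m along the optical axis (not along the pixel's ray), 0 where there is no reading.
- r.calibration(name): a dict with "fov_y" (degrees; the focal length in pixels is half the picture's height over the tangent of half this angle, whatever the lens; pixels are square), "cx", "cy" (the principal point, pixels), "R" (3x3) and "t" (3): a world point X has camera coordinates R X + t. Camera axes: x right, y down, z forward; pixel columns grow to the right and rows downward; lengths in m; the calibration is good to about 2 mm. The wrist camera is an equidistant fisheye: a pixel r from the principal point sees the ray r / f radians off the axis. A picture is of the moment at which its call begins: read the wrist's pose just before it. calibration takes no time and is no camera call; for the wrist camera it gives the pose at the moment of the call.
- r.finish_job(): hands the job in; it is judged then, once.
The state is a dict: "clock": time; "q": joint angles; "qd": joint speeds; "joint_torque": joint torques, N m; "tool_pos": TCP position; "eef_rot": TCP orientation; "contact_force": force on the tool from outside, world axes, zero at the start; "moment": the same for the moment, N m; "opening": opening from 0.0 (shut) to 1.0 (fully open); "finger_force": force on a finger pad.
Only numpy, scipy, OpenCV 4.12 (cv2) and the standard library are available. Lean on these libraries where they do the work, as an engineer would, in place of code of your own. Each camera call takes 0.05 s, during which the arm holds its last target. There are 200 camera calls.

## Working session

There is one attempt and no reset: what is moved stays moved. The work goes in short steps, Python scripts to look and compute and a tool call to move; the robot and the scene stay as the last step left them, time stands still between calls to the robot, and variables do not carry over. Pictures are saved under pics/ and viewed, at most 10 in all, crops included, and the job is handed in when it is done.

Besides the shell and the picture viewer there is one more tool, called after "Call:" as name(argument=value, ...) on one line, values as JSON. step_arm: Moves the arm, as the interface text tells. Its arguments: {"type":"object","properties":{"increments":{"type":"array","items":{"type":"array"}},"fingers":{"type":"number"},"grip_force":{"type":"number"}},"required":["increments"]}

```bash
mkdir -p pics; cat > h.py <<'E'
import numpy as np,cv2,pickle
from plant import r
def snap(n,tag):
    c=r.calibration(n); im,d=r.snapshot(n)
    cv2.imwrite(f'pics/{tag}.png',im[:,:,::-1]); pickle.dump((im,d,c),open(f'{tag}.pkl','wb')); return im,d,c
def load(tag): return pickle.load(open(f'{tag}.pkl','rb'))
def ray(n,c,u,v):
    f=210/np.tan(np.radians(c['fov_y']/2)); x=np.stack([np.asarray(u,float)-c['cx'],np.asarray(v,float)-c['cy']],-1)/f
    if n=='wrist':
        th=np.linalg.norm(x,axis=-1,keepdims=True); s=np.where(th>1e-9,np.sin(th)/np.maximum(th,1e-9),1)
        d=np.concatenate([x*s,np.cos(th)],-1)
    else: d=np.concatenate([x,np.ones(x.shape[:-1]+(1,))],-1)
    return -np.array(c['R']).T@np.array(c['t']), d@np.array(c['R'])
def onplane(n,c,u,v,z):
    o,d=ray(n,c,u,v); return o+d*((z-o[2])/d[...,2])[...,None]
def bydepth(n,c,u,v,dep):
    f=210/np.tan(np.radians(c['fov_y']/2)); o,d=ray(n,c,u,v)
    dz=d@np.array(c['R'])[2]; return o+d*(dep/dz)[...,None]
E
python3 - <<'E'
from h import *
for n in ['scene','side','wrist']:
    im,d,c=snap(n,n+'0'); print(n,c['fov_y'],-np.array(c['R']).T@c['t'],np.array(c['R'])[2])
s=r.get_state(); print(s['clock'],s['tool_pos'],s['eef_rot'],s['opening'])
E
```

```text
scene 46.12745329375215 [-0.50746606  0.69875211  1.21509928] [ 0.63791772 -0.39806505 -0.65924593]
side 46.48386455318835 [-0.0328988  -0.83362854  0.81892917] [ 0.44327945  0.70526608 -0.55326584]
wrist 65.70646984690485 [0.62446631 0.06895892 0.38383486] [-0.00184919 -0.26920216 -0.96308192]
0.15 [ 6.24512101e-01 -3.50207449e-05  2.38086760e-01] [ 7.07067022e-01  7.07146173e-01 -5.46367352e-04 -4.67470166e-04] 1.0006858179354352
```

View pics/scene0.png

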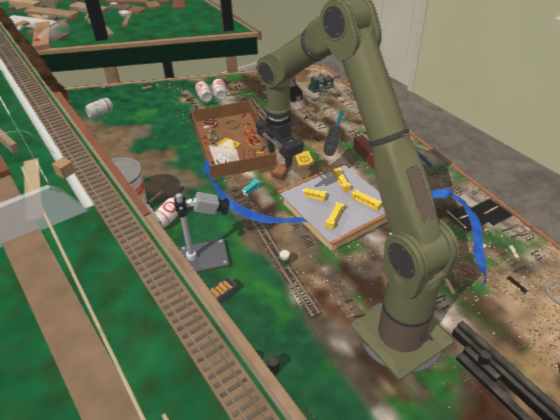

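View pics/side0.png

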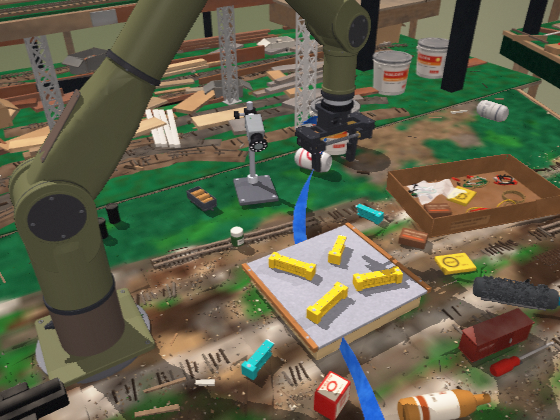

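View pics/wrist0.png

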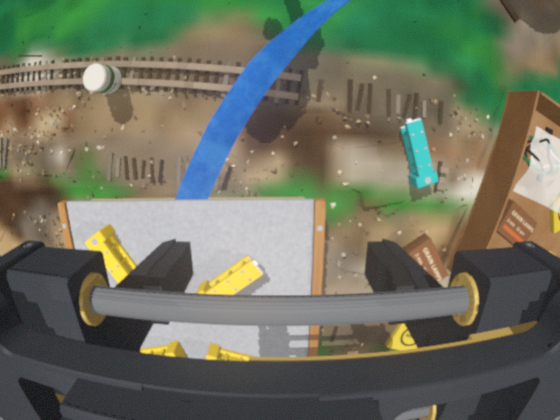

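The side view shows four yellow girders at about (292,265), (338,249), (378,279) and (327,301). The turquoise look-alikes are at (369,212) and (258,358). The girder at (338,249), which is (343,180) in the scene view and (232,277) in the wrist view, looks shortest. The inspection camera is at (256,140) in the side view. Next I'll measure and check with one crop.

```bash
python3 - <<'E'
from h import *
for n in ['side','scene','wrist']:
    im,d,c=load(n+'0'); hsv=cv2.cvtColor(im,cv2.COLOR_RGB2HSV)
    m=cv2.inRange(hsv,(22,150,100),(32,255,255)); k,l,st,ce=cv2.connectedComponentsWithStats(m)
    for i in range(1,k):
        if st[i,4]<60: continue
        v,u=np.where((l==i)&(d>0)); P=bydepth(n,c,u,v,d[v,u]); z=np.percentile(P[:,2],95)
        med=np.median(P,0)
        if abs(med[0]-.6)>.3 or abs(med[1])>.3: continue
        T=P[P[:,2]>z-.006][:,:2]
        (cc,wh,a)=cv2.minAreaRect(T.astype(np.float32))
        print(n,ce[i].round(),st[i,4],'ztop',z.round(4),'rect',np.round(cc,4),np.round(wh,4),round(a,1))
    if n!='wrist':
        print('grey top z', end=' ')
        mm=cv2.inRange(hsv,(0,0,120),(180,40,230))>0; v,u=np.where(mm&(d>0)); P=bydepth(n,c,u,v,d[v,u])
        s=(abs(P[:,2]-.055)<.015)&(abs(P[:,1])<.3)&(P[:,0]>.4)&(P[:,0]<.9); print(np.median(P[s],0),np.percentile(P[s],[2,98],axis=0))
a=load('side0')[0][225:320,260:410]; b=load('scene0')[0][165:235,290:390]; w=load('wrist0')[0][220:365,80:280]
R=lambda x,s:cv2.resize(x,s,interpolation=cv2.INTER_CUBIC)
s=load('side0')[0][95:210,220:300]; t=load('scene0')[0][185:275,170:240]
top=np.hstack([R(a,(460,290)),R(w,(340,290))]); bot=np.hstack([R(b,(400,280)),R(s,(200,280)),R(t,(200,280))])
cv2.imwrite('pics/crop1.png',np.vstack([top,bot])[:,:,::-1])
E
```

```text
side [337. 251.] 276 ztop 0.084 rect [ 0.5682 -0.1102] [0.0831 0.028 ] 42.1
side [292. 266.] 638 ztop 0.0835 rect [ 0.4419 -0.1036] [0.0292 0.1103] 32.4
side [455. 263.] 623 ztop 0.0138 rect [ 0.8395 -0.2527] [0.0657 0.085 ] 68.4
side [377. 278.] 693 ztop 0.0838 rect [ 0.5824 -0.2421] [0.0312 0.1107] 73.1
side [326. 303.] 656 ztop 0.084 rect [ 0.4426 -0.2426] [0.1106 0.0293] 17.8
grey top z [ 0.52481368 -0.17127928  0.05412617] [[ 0.40382535 -0.29687575  0.05092806]
 [ 0.6575469  -0.02651455  0.05709279]]
scene [304. 158.] 174 ztop 0.019 rect [ 0.6986 -0.1631] [0.0647 0.4145] 57.3
scene [342. 179.] 92 ztop 0.0894 rect [ 0.5754 -0.2338] [0.0266 0.1031] 74.1
scene [314. 194.] 137 ztop 0.0882 rect [ 0.5648 -0.1065] [0.0745 0.024 ] 34.5
scene [366. 200.] 194 ztop 0.0872 rect [ 0.4385 -0.2394] [0.1082 0.0297] 15.6
scene [334. 214.] 132 ztop 0.0882 rect [ 0.4375 -0.0985] [0.0252 0.106 ] 32.4
grey top z [ 0.51980241 -0.13062127  0.05616598] [[ 0.40359847 -0.29428437  0.04830075]
 [ 0.65429109 -0.01826343  0.06187255]]
wrist [112. 253.] 1195 ztop 0.0841 rect [ 0.4973 -0.0264] [0.1937 0.0592] 37.3
wrist [231. 279.] 1008 ztop 0.0837 rect [ 0.5705 -0.1046] [0.0717 0.0214] 33.4
wrist [401. 339.] 494 ztop 0.0134 rect [ 0.7324 -0.1358] [0.0404 0.3436] 32.7
wrist [166. 350.] 380 ztop 0.3346 rect [0.5994 0.0228] [0.0077 0.0022] 2.1
wrist [224. 354.] 394 ztop 0.0829 rect [ 0.5756 -0.0954] [0.2509 0.0126] 73.6
```

View pics/crop1.png

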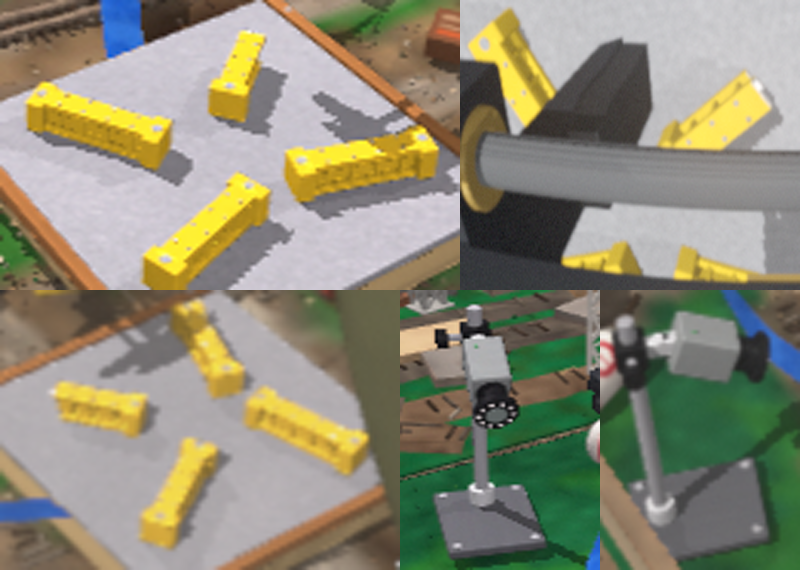

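The crop shows that the broken girder is side (337,251), scene (314,194), wrist (231,279). It has a white ragged tip at the far +x,+y end and its shoe at the near end; the other three each have two shoes. That corrects my earlier scene pixel. The lens ring is at about (259,145) in the side view. Now I'll locate the stand and camera.

```bash
python3 - <<'E'
from h import *
im,d,c=load('side0'); print('lens approx',bydepth('side',c,np.array([259]),np.array([145]),d[[145],[259]]))
L=bydepth('side',c,np.array([259]),np.array([145]),d[[145],[259]])[0]
for n in ['side','scene']:
    im,d,c=load(n+'0'); v,u=np.where(d>0); P=bydepth(n,c,u,v,d[v,u]); 
    near=np.linalg.norm(P[:,:2]-L[:2],axis=1)<.25
    hsv=cv2.cvtColor(im,cv2.COLOR_RGB2HSV)[v,u]
    # base plate: dark, unsaturated, low
    m=near&(P[:,2]<.03)&(hsv[:,1]<60)&(hsv[:,2]<140)
    M=np.zeros(d.shape,np.uint8); M[v[m],u[m]]=255; M=cv2.morphologyEx(M,cv2.MORPH_OPEN,np.ones((3,3)))
    k,l,st,ce=cv2.connectedComponentsWithStats(M); i=1+np.argmax(st[1:,4])
    vv,uu=np.where(l==i); Q=onplane(n,c,uu,vv,.012); Qd=bydepth(n,c,uu,vv,d[vv,uu])
    print(n,'plate px',ce[i],st[i],'z',np.median(Qd[:,2]),'rect',cv2.minAreaRect(Q[:,:2].astype(np.float32)), 'depth rect',cv2.minAreaRect(Qd[:,:2].astype(np.float32)))
    # post: z .03-.14
    m=near&(P[:,2]>.05)&(P[:,2]<.13)&(hsv[:,1]<60); print(' post',np.median(P[m],0),m.sum(), P[m].std(0))
    m=near&(P[:,2]>.16)&(P[:,2]<.36)&(hsv[:,1]<70)
    H=P[m]; print(' head n',m.sum(),H.min(0),H.max(0))
    # grey light head body
    g=m&(hsv[:,2]>100); print(' headgrey',g.sum(),np.median(P[g],0))
E
```

```text
lens approx [[0.55160195 0.23894077 0.20683836]]
side plate px [255.19365427 190.5547046 ] [234 176  44  29 914] z 0.009944086594474322 rect ((0.5762563347816467, 0.32012540102005005), (0.15813201665878296, 0.11976691335439682), 70.27645874023438) depth rect ((0.5804249048233032, 0.3275946378707886), (0.15973560512065887, 0.11897652596235275), 70.80795288085938)
 post [0.59121393 0.36348432 0.0922666 ] 114 [0.00445209 0.00359387 0.02149981]
 head n 1236 [ 0.52690245 -0.0105803   0.18164223] [0.61360503 0.39607579 0.35960426]
 headgrey 436 [0.56679024 0.29413649 0.24940512]
scene plate px [209.40085745 255.66452304] [190 240  39  32 933] z 0.012842294753973693 rect ((0.5710433721542358, 0.3207998275756836), (0.12400947511196136, 0.12683522701263428), 70.23591613769531) depth rect ((0.5723623037338257, 0.3197011351585388), (0.12442680448293686, 0.12410104274749756), 70.1673583984375)
 post [0.58604752 0.37189267 0.09036139] 108 [0.04442112 0.05983582 0.02413933]
 head n 1467 [ 0.52235424 -0.01098642  0.16091429] [0.74285606 0.39692727 0.3599456 ]
 headgrey 648 [0.56402883 0.31205554 0.24984428]
```

Call:
step_arm(increments=[[[-1.35,-1.6,0],[0,0,-5.65]],[[-1.35,-1.6,0],[0,0,-5.65]],[[-1.35,-1.6,0],[0,0,-5.65]],[[-1.35,-1.6,0],[0,0,-5.65]],[[-1.35,-1.6,0],[0,0,-5.65]],[[-1.35,-1.6,0],[0,0,-5.65]],[[-1.35,-1.6,0],[0,0,-5.65]],[[-1.35,-1.6,0],[0,0,-5.65]],[[-1.35,-1.6,0],[0,0,-5.65]],[[-1.35,-1.6,0],[0,0,-5.65]]], fingers=0.8)

```text
clock: 1.15
tool_pos: [0.4893, -0.1605, 0.2386]
eef_rot: [0.958, 0.286, -0.0, -0.0]
contact_force: [0.3, -0.2, -0.8]
opening: 0.797
finger_force: 0.0
```

```bash
python3 - <<'E'
from h import *
s=r.get_state(); print(s['clock'],s['tool_pos'],s['eef_rot'])
n='wrist'; im,d,c=snap(n,'wrist1'); hsv=cv2.cvtColor(im,cv2.COLOR_RGB2HSV)
m=cv2.inRange(hsv,(20,120,80),(34,255,255)); k,l,st,ce=cv2.connectedComponentsWithStats(m)
for i in range(1,k):
    if st[i,4]<300: continue
    v,u=np.where((l==i)&(d>0)); P=bydepth(n,c,u,v,d[v,u]); z=np.percentile(P[:,2],95)
    T=P[abs(P[:,2]-z)<.006][:,:2]
    (cc,wh,a)=cv2.minAreaRect(T.astype(np.float32))
    print(ce[i].round(),st[i],'ztop',z.round(4),'rect',np.round(cc,4),np.round(wh,4),round(a,1))
E
```

```text
1.15 [ 0.48927186 -0.16046988  0.23860739] [ 9.58132071e-01  2.86326573e-01 -1.40285594e-04 -9.18491665e-05]
[479.  13.] [ 448    0   62   35 1370] ztop 0.0134 rect [ 0.8262 -0.2662] [0.0454 0.0955] 47.2
[280.  89.] [ 266   46   33   84 1774] ztop 0.0841 rect [ 0.5707 -0.1109] [0.0785 0.0286] 33.9
[394. 153.] [ 344  112  100   87 2745] ztop 0.0838 rect [ 0.5821 -0.238 ] [0.0303 0.1094] 73.2
[203. 192.] [ 149  177  108   33 2584] ztop 0.084 rect [ 0.4422 -0.0999] [0.0295 0.109 ] 32.5
[319. 253.] [ 290  209   58   87 2071] ztop 0.0839 rect [ 0.4495 -0.2375] [0.0969 0.0294] 17.7
[117. 302.] [107 275  26  55 662] ztop 0.3241 rect [ 0.485  -0.1129] [0.0156 0.0025] 32.3
[441. 301.] [427 275  24  55 659] ztop 0.3239 rect [ 0.5314 -0.1831] [0.015  0.0032] 31.5
[475. 338.] [428 327  90  23 503] ztop 0.3298 rect [ 0.5317 -0.193 ] [0.0028 0.0304] 33.6
```

View pics/wrist1.png

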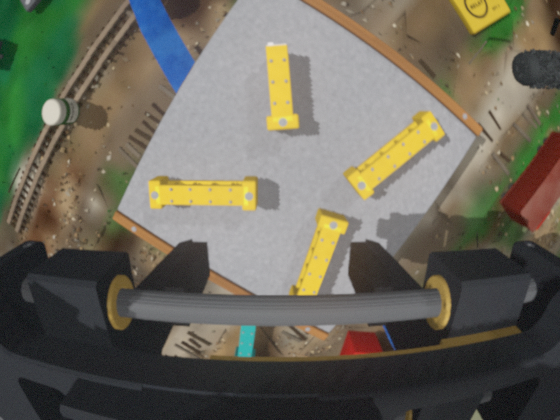

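The broken girder is at (280,89), with its shoe at (282,124) and ragged tip at (278,45). Next I'll get its exact axis from this view.

```bash
python3 - <<'E'
from h import *
n='wrist'; im,d,c=load('wrist1'); hsv=cv2.cvtColor(im,cv2.COLOR_RGB2HSV)
m=cv2.inRange(hsv,(20,120,80),(34,255,255)); k,l,st,ce=cv2.connectedComponentsWithStats(m)
i=l[89,280]; v,u=np.where(l==i); P=bydepth(n,c,u,v,d[v,u]); k=P[:,2]>.079
P=onplane(n,c,u[k],v[k],.083)[:,:2]
h=np.radians(34)
for _ in range(4):
    e=np.array([np.cos(h),np.sin(h)]); q=np.array([-e[1],e[0]]); s=P@e; t=P@q
    b=np.floor((s-s.min())/.003); S=[];C=[];W=[]
    for j in range(int(b.max())+1):
        tt=t[b==j]
        if len(tt)>5: S.append(s[b==j].mean());C.append((tt.max()+tt.min())/2);W.append(np.ptp(tt))
    S=np.array(S);C=np.array(C);p=np.polyfit(S[1:-1],C[1:-1],1); h+=np.arctan(p[0])
print('heading',np.degrees(h),'res mm',np.round((C-np.polyval(p,S))*1e3,1),'W',np.round(np.array(W)*1e3))
e=np.array([np.cos(h),np.sin(h)]); q=np.array([-e[1],e[0]]); s=P@e; t0=np.median(C)
print('s range',s.min(),s.max(),s.max()-s.min())
for sx in (s.min()+.055, s.max()-.025): print('origin',e*sx+q*t0,'grasp(-10)',e*(sx-.010)+q*t0)
# platform top near girder from wrist depth
mm=cv2.inRange(hsv,(0,0,100),(180,40,230)); vv,uu=np.where((mm>0)&(d>0)); G=bydepth(n,c,uu,vv,d[vv,uu]); g=np.linalg.norm(G[:,:2]-[.57,-.11],axis=1)<.07
print('plat z',np.median(G[g],0)[2])
E
```

```text
heading 38.187059735740185 res mm [-0.1  0.1 -0.1  0.1  0.4 -0.1 -0.2 -0.  -0.3 -0.1  0.1 -0.1  0.   0.2
 -0.   0.2 -0.1  0.1 -0.2  0.   0.2 -0.  -0.2 -0.   0.1 -0.1] W [28. 29. 29. 28. 27. 19. 19. 18. 19. 19. 18. 18. 17. 18. 18. 18. 18. 18.
 18. 18. 18. 18. 18. 18. 18. 18.]
s range 0.3412585502271085 0.4193031823870738 0.07804463215996532
origin [ 0.58196071 -0.09892834] grasp(-10) [ 0.57410075 -0.10511065]
origin [ 0.5804238  -0.10013721] grasp(-10) [ 0.57256383 -0.10631952]
plat z 0.05488901847082514
```

Call:
step_arm(increments=[[[1.05,0.69,0],[0,0,0.6]],[[1.05,0.69,0],[0,0,0.6]],[[1.05,0.69,-1.6],[0,0,0.6]],[[1.05,0.69,-1.6],[0,0,0.6]],[[1.05,0.69,-1.6],[0,0,0.6]],[[1.05,0.69,-1.6],[0,0,0.6]],[[1.05,0.69,-1.6],[0,0,0.6]],[[1.05,0.67,-1.6],[0,0,0.7]],[[0,0,-1.6],[0,0,0]],[[0,0,-1.6],[0,0,0]]])

```text
clock: 2.2
tool_pos: [0.5762, -0.1017, 0.1096]
eef_rot: [0.943, 0.331, 0.001, -0.001]
contact_force: [0.8, -0.3, -0.2]
opening: 0.8
finger_force: 0.0
```

```bash
python3 - <<'E'
from h import *
from scipy.spatial.transform import Rotation as Ro
s=r.get_state(); p=np.array(s['tool_pos']);T=Ro.from_quat(s['eef_rot']).as_matrix(); print(p,T.round(4))
h=np.radians(38.19); e=np.array([np.cos(h),np.sin(h)]);q=np.array([-e[1],e[0]]); D=np.array([.5735,-.1055])-p[:2]
print('head',np.degrees(np.arctan2(T[1,0],T[0,0])),'err along/across',D@e,D@q,'xy',D)
E
```

```text
[ 0.57616327 -0.10167881  0.10955875] [[ 7.803e-01  6.254e-01  1.500e-03]
 [ 6.254e-01 -7.803e-01  2.000e-03]
 [ 2.400e-03 -6.000e-04 -1.000e+00]]
head 38.710973578991336 err along/across -0.00445577040587762 -0.0013566939653870222 xy [-0.00266327 -0.00382119]
```

Call:
step_arm(increments=[[[-0.26,-0.38,0],[0,0,-0.5]],[[0,0,-0.7],[0,0,0]],[[0,0,-0.7],[0,0,0]],[[0,0,-0.7],[0,0,0]],[[0,0,-0.7],[0,0,0]],[[0,0,-0.7],[0,0,0]],[[0,0,-0.7],[0,0,0]],[[0,0,-0.5],[0,0,0]],[[0,0,-0.4],[0,0,0]],[[0,0,0],[0,0,0]]])

```text
clock: 3.2
tool_pos: [0.5711, -0.1087, 0.0592]
eef_rot: [0.946, 0.325, -0.0, -0.0]
contact_force: [-0.3, 0.1, -0.7]
opening: 0.798
finger_force: 0.0
```

Call:
step_arm(increments=[[[0,0,0],[0,0,0]],[[0,0,0],[0,0,0]],[[0,0,0],[0,0,0]],[[0,0,0],[0,0,0]],[[0,0,0],[0,0,0]],[[0,0,0],[0,0,0]],[[0,0,0],[0,0,0]],[[0,0,0],[0,0,0]],[[0,0,0],[0,0,0]],[[0,0,0],[0,0,0]]], fingers=0, grip_force=20)

```text
clock: 4.2
tool_pos: [0.5714, -0.1087, 0.0598]
eef_rot: [0.946, 0.325, -0.0, -0.0]
contact_force: [-0.3, -0.3, 2.0]
opening: 0.214
finger_force: 20.0
```

Call:
step_arm(increments=[[[0,0,0.8],[0,0,0]],[[0,0,1.5],[0,0,0]],[[0,0,2],[0,0,0]],[[0,0,2],[0,0,4]],[[0,0,2],[0,0,5]],[[0,0,2],[0,0,5]],[[0,0,2],[0,0,5]],[[0,0,2],[0,0,5]],[[0,0,2],[0,0,5]],[[0,0,1.7],[0,0,3]]])

```text
clock: 5.2
tool_pos: [0.5715, -0.1092, 0.2422]
eef_rot: [0.819, 0.574, 0.001, 0.001]
contact_force: [-0.4, -0.4, -1.1]
opening: 0.223
finger_force: 20.0
```

```bash
cat > look.py <<'E'
from h import *
from scipy.spatial.transform import Rotation as Ro
import sys
s=r.get_state(); p=np.array(s['tool_pos']);T=Ro.from_quat(s['eef_rot']).as_matrix(); print(s['clock'],p,s['eef_rot'],'head',np.degrees(np.arctan2(T[1,0],T[0,0])))
tag=sys.argv[1]; n='wrist'; im,d,c=snap(n,tag); hsv=cv2.cvtColor(im,cv2.COLOR_RGB2HSV)
v,u=np.where(d>0); P=(bydepth(n,c,u,v,d[v,u])-p)@T; H=hsv[v,u]
m=(H[:,0]>=18)&(H[:,0]<=36)&(H[:,1]>100)&(H[:,2]>60)&(abs(P[:,2]+.015)<.03)&(abs(P[:,1])<.03)&(P[:,0]>0)&(P[:,0]<.06)
g=P[m]; print('girder in tool: n',m.sum(),'x',np.percentile(g[:,0],[1,99]),'y',np.percentile(g[:,1],[3,97]),'z',np.percentile(g[:,2],[5,50,95]))
if m.sum()>20: print('slopes y/x, z/x deg',np.degrees(np.arctan(np.polyfit(g[:,0],g[:,1],1)[0])),np.degrees(np.arctan(np.polyfit(g[:,0],g[:,2],1)[0])))
E
python3 look.py wrist2; python3 - <<'E'
from h import *
snap('side','side2'); snap('scene','scene2')
E
```

```text
5.2 [ 0.57150322 -0.10916021  0.24224369] [8.18935591e-01 5.73884403e-01 5.76882591e-04 9.25697417e-04] head 70.04312771787863
girder in tool: n 4169 x [0.00042752 0.03851056] y [-0.00975908  0.0092225 ] z [-0.02401463 -0.02301575 -0.02197095]
slopes y/x, z/x deg 0.21914742303447343 -0.5283902475432939
```

View pics/wrist2.png

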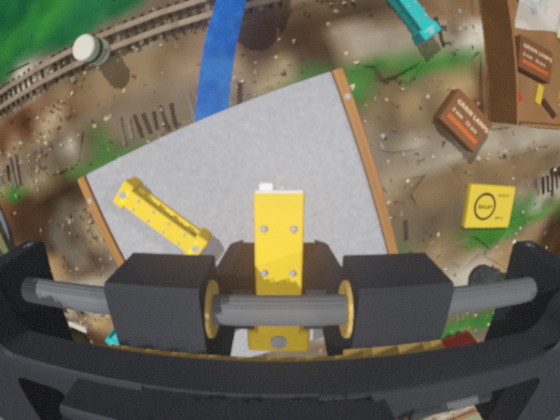

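The girder is held level and central in the grip, with its ragged tip at (270,187). Next is the pre-pose, 14 cm from the lens along the line of sight.

Call:
step_arm(increments=[[[-0.73,1.99,-0.6],[2.36,-0.83,0.04]],[[-0.73,1.99,-0.6],[2.36,-0.83,0.04]],[[-0.73,1.99,-1.3],[2.36,-0.83,0.04]],[[-0.73,1.99,-1.4],[2.36,-0.83,0.04]],[[-0.73,1.99,-1.4],[2.36,-0.83,0.04]],[[-0.73,1.99,-1.4],[2.36,-0.83,0.04]],[[-0.73,1.99,-1.4],[2.36,-0.83,0.04]],[[-0.73,1.99,-1.4],[2.36,-0.83,0.04]],[[-0.73,1.99,-1.4],[2.36,-0.83,0.04]],[[-0.73,1.99,-1.4],[2.36,-0.83,0.04]]])

```text
clock: 6.35
tool_pos: [0.4976, 0.0905, 0.1158]
eef_rot: [0.799, 0.561, 0.176, -0.127]
contact_force: [-0.2, 1.1, -1.0]
opening: 0.218
finger_force: 20.0
```

```bash
python3 look.py wrist3; python3 - <<'E'
from h import *
snap('side','side3'); snap('scene','scene3')
R=lambda x,s:cv2.resize(x,s,interpolation=cv2.INTER_CUBIC)
w=load('wrist3')[0]; a=load('side2')[0][100:170,230:290]; b=load('side3')[0][90:270,200:340]; e=load('scene2')[0][185:275,170:260]
cv2.imwrite('pics/c3.png',np.hstack([w,np.vstack([R(a,(240,210)),R(e,(240,210))])])[:,:,::-1])
E
```

```text
6.35 [0.4975796  0.09048465 0.11580506] [ 0.79874692  0.56124455  0.17592979 -0.12671474] head 70.11859897518663
girder in tool: n 4548 x [0.0004208  0.03843921] y [-0.01078292  0.01274413] z [-0.02418739 -0.02314284 -0.01379019]
slopes y/x, z/x deg -1.0596881147375987 -4.020442165231732
```

View pics/c3.png

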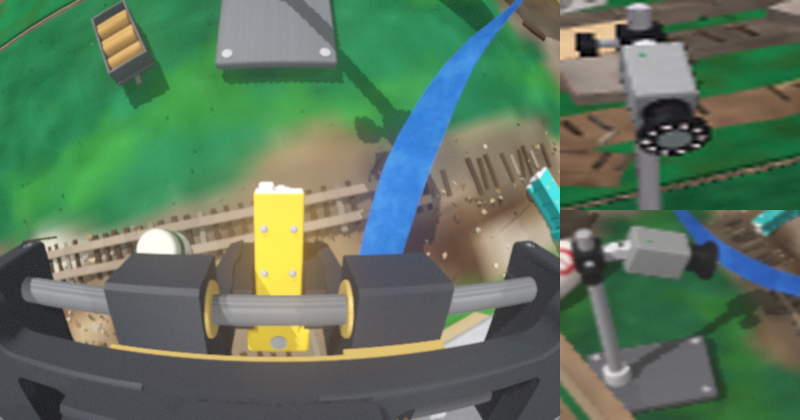

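The wrist view shows the stand's plate straight ahead, with its front corners at about (217,66) and (335,64). The side crop shows the lens ring at about (258,146). Now I'll measure both.

```bash
python3 - <<'E'
from h import *
# plate from wrist3
im,d,c=load('wrist3'); hsv=cv2.cvtColor(im,cv2.COLOR_RGB2HSV)
m=cv2.inRange(hsv,(0,0,40),(180,70,170)); m[90:]=0; m[:,:190]=0;m[:,360:]=0
v,u=np.where((m>0)&(d>0)); P=bydepth('wrist',c,u,v,d[v,u]); k=abs(P[:,2]-.012)<.004; M=np.zeros(d.shape,np.uint8); M[v[k],u[k]]=255
M=cv2.morphologyEx(M,cv2.MORPH_CLOSE,np.ones((5,5))); M=cv2.morphologyEx(M,cv2.MORPH_OPEN,np.ones((5,5)))
print('plate z',np.median(P[k,2]),k.sum())
L=[];Rr=[];F=[]
for r_ in range(3,56,2):
    x=np.where(M[r_])[0]; L.append((x.min()-.5,r_));Rr.append((x.max()+.5,r_))
for x in range(235,325,3): F.append((x,np.where(M[:,x])[0].max()+.5))
lines=[]
for nm,Q in (('left',L),('right',Rr),('front',F)):
    Q=np.array(Q); W=onplane('wrist',c,Q[:,0],Q[:,1],.012)[:,:2]
    f=cv2.fitLine(W.astype(np.float32),cv2.DIST_HUBER,0,1e-4,1e-4).ravel(); print(nm,'heading',np.degrees(np.arctan2(f[1],f[0]))%180,'pt',f[2:]); lines.append(f)
h=np.mean([np.degrees(np.arctan2(f[1],f[0]))%180 for f in lines[:2]]); print('h',h)
for h in (h,70.3):
  e=np.array([np.cos(np.radians(h)),np.sin(np.radians(h))]);q=np.array([-e[1],e[0]])
  print(h,'centre lateral',(lines[0][2:]@q+lines[1][2:]@q)/2,'width',(lines[0][2:]-lines[1][2:])@q,'front s',lines[2][2:]@e)
  for n in (np.array([.5516,.2389]),np.array([.595,.370])): print('   lens/post lateral',n@q,'s',n@e)
# lens from side
for t in ('side0','side2','side3'):
    im,d,c=load(t); g=cv2.cvtColor(im,cv2.COLOR_RGB2GRAY)
    sub=im[128:162,242:276].max(2); 
    dots=(sub>170).astype(np.uint8); dd=d[128:162,242:276]
    dark=(sub<75).astype(np.uint8)
    if t=='side2': print(np.array2string(sub[4:32,3:32],max_line_width=200))
    vv,uu=np.mgrid[128:162,242:276]; X=bydepth('side',c,uu.ravel(),vv.ravel(),dd.ravel())
    Xc=np.array([np.cos(np.radians(25))*np.cos(np.radians(70.2)),np.cos(np.radians(25))*np.sin(np.radians(70.2)),np.sin(np.radians(25))])
    s=((X-[.5516,.2389,.204])@Xc); ok=(abs(s)<.008)&(dd.ravel()>0)&(np.linalg.norm(X-[.5516,.2389,.204],axis=1)<.045)
    A=X[ok]; yl=np.array([-np.sin(np.radians(70.2)),np.cos(np.radians(70.2)),0]); zl=np.cross(Xc,yl)
    print(t,ok.sum(),'ring mean',A.mean(0),'s med',np.median(s[ok]),'midpoint y',(A@yl).min(),(A@yl).max(),'z',(A@zl).min(),(A@zl).max(),
      'centre',Xc*np.median(A@Xc)+yl*np.mean(np.percentile(A@yl,[1,99]))+zl*np.mean(np.percentile(A@zl,[1,99])))
E
```

```text
plate z 0.011892585350502277 7346
left heading 71.131226 pt [0.51589316 0.32730368]
right heading 70.56481 pt [0.62708884 0.28626242]
front heading 160.89073 pt [0.5589828  0.25916913]
h 70.84802
70.84802 centre lateral -0.43921208 width 0.118505806 front s 0.42821285
   lens/post lateral -0.4426927348405122 s 0.4066434642255306
   lens/post lateral -0.4406799817085266 s 0.5447257532179356
70.3 centre lateral -0.4346268343636922 width 0.1185222731653188 front s 0.4324305513342616
   lens/post lateral -0.43878309528104587 s 0.41085905770176795
   lens/post lateral -0.4354497285466222 s 0.5489157803421879
side0 184 ring mean [0.55053747 0.24100596 0.20616201] s med 0.0019385339990920976 midpoint y -0.46186947256049615 -0.4127530708195534 z -0.014985635700338486 0.03591735087650877 centre [0.55159099 0.24095036 0.20445645]
[[ 96 102 125 125 122 124 119 114 112 107 105 105  99  88 100 100 100 101  93  81 103 101 107 120 120 123 121 123 122]
 [ 94 100 124 119 100  99  98 101  94  59  32  32  31  29  36  58  86 100  92  90 126 125 124 125 122 123 122 122 123]
 [100 107 122 119  99  99  92 
[... 2806 characters left out ...]
57  56  72  90  72]
 [ 87  95  96  91  89 121 127 126 123 113 113 113 112 111 108 105 101  97  89  75  67  53  61  82  96 112 101  89  98]
 [ 89  93  97  97 104 121 126 126 125 112 112 112 108 104  98  82  76  61  56  69  86  75 110  95  98 111  96  72 101]]
side2 185 ring mean [0.55041869 0.24109959 0.20625147] s med 0.002353682798753033 midpoint y -0.46140377264962124 -0.4107942886622548 z -0.017511966273645756 0.035451937062027684 centre [0.55133943 0.24189047 0.20372463]
side3 130 ring mean [0.54399574 0.24306469 0.20695334] s med 0.0022308382792677432 midpoint y -0.4437439071581398 -0.4110987242895334 z -0.017387172896269024 0.036169348456556706 centre [0.54299657 0.24441578 0.20439904]
```

```bash
cat > goal.py <<'E'
from h import *
from scipy.spatial.transform import Rotation as Ro
h=np.radians(70.8);e=np.array([np.cos(h),np.sin(h),0]);ca,sa=np.cos(np.radians(25)),np.sin(np.radians(25))
X=ca*e+[0,0,sa]; Z=-sa*e+[0,0,ca]; lens=np.array([.550,.2416,.204]); R=np.column_stack([X,-np.cross(Z,X),-Z])
s=r.get_state(); T=Ro.from_quat(s['eef_rot']); be=np.array([.0395,-.0003,-.0095]); p=np.array(s['tool_pos'])
print(s['clock'],'shift cm',((lens-.08*X-R@be)-p)*100,'rot deg',(Ro.from_matrix(R)*T.inv()).as_rotvec(degrees=True))
E
python3 goal.py; python3 - <<'E'
from h import *
im,d,c=load('wrist3'); m=cv2.inRange(cv2.cvtColor(im,cv2.COLOR_RGB2HSV),(20,120,100),(34,255,255)); m[:185]=0;m[250:]=0;m[:,:240]=0;m[:,320:]=0
im2=load('wrist2')[0]; m2=cv2.inRange(cv2.cvtColor(im2,cv2.COLOR_RGB2HSV),(20,120,100),(34,255,255)); m2[:185]=0;m2[250:]=0;m2[:,:240]=0;m2[:,320:]=0
for M in (m,m2): print([(y,np.where(M[y])[0].min(),np.where(M[y])[0].max()) for y in (195,215,240)], np.where(M[:,280])[0].min())
E
```

```text
6.5 shift cm [1.93476416 5.28584607 2.9420907 ] rot deg [-0.09579935 -0.47946007  0.44586226]
[(195, np.int64(253), np.int64(304)), (215, np.int64(254), np.int64(303)), (240, np.int64(255), np.int64(303))] 195
[(195, np.int64(254), np.int64(303)), (215, np.int64(255), np.int64(302)), (240, np.int64(255), np.int64(302))] 194
```

Call:
step_arm(increments=[[[0.2,0.55,0.3],[0,-0.1,0.1]],[[0.25,0.7,0.4],[0,-0.1,0.1]],[[0.25,0.7,0.4],[0,-0.1,0.1]],[[0.25,0.7,0.4],[0,-0.1,0.1]],[[0.25,0.7,0.4],[0,-0.1,0]],[[0.25,0.65,0.35],[-0.1,0,0]],[[0.25,0.6,0.3],[0,0,0]],[[0.15,0.4,0.2],[0,0,0]],[[0.08,0.25,0.19],[0,0,0]],[[0,0,0],[0,0,0]]])

```text
clock: 7.5
tool_pos: [0.5178, 0.1431, 0.1463]
eef_rot: [0.795, 0.566, 0.179, -0.124]
contact_force: [0.4, 0.1, -0.8]
opening: 0.219
finger_force: 20.0
```

```bash
python3 goal.py; python3 look.py wrist4; python3 - <<'E'
from h import *
snap('side','side4'); snap('scene','scene4')
R=lambda x,s:cv2.resize(x,s,interpolation=cv2.INTER_CUBIC)
w=load('wrist4')[0]; b=load('side4')[0][100:220,210:330];e=load('scene4')[0][160:280,170:290]
cv2.imwrite('pics/c4.png',np.hstack([w,np.vstack([R(b,(240,210)),R(e,(240,210))])])[:,:,::-1])
E
```

```text
7.5 shift cm [-0.18235119 -0.00567672 -0.14406069] rot deg [0.00719589 0.3183622  0.02102278]
7.5 [0.51780968 0.14307013 0.1463278 ] [ 0.7954244   0.56576112  0.17862368 -0.12372534] head 70.92064059104285
girder in tool: n 4663 x [0.0004754  0.03845212] y [-0.01111795  0.01406651] z [-0.02419602 -0.0231247  -0.00974211]
slopes y/x, z/x deg -1.6621901749955403 -5.154507354508941
```

View pics/c4.png

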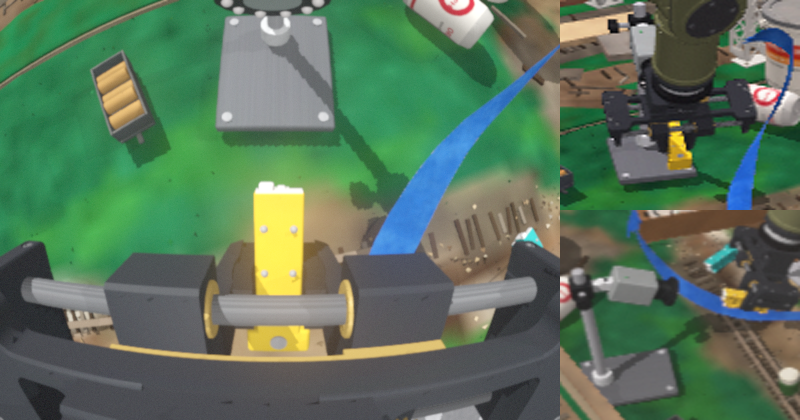

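The wrist view now also shows the lens ring's lower rim, at cols 214–330 on the top rows, and the post foot at (275,28). The girder tip points at the lens. I'll measure the lens, post and plate from this near view.

```bash
python3 - <<'E'
from h import *
from scipy.optimize import least_squares
im,d,c=load('wrist4'); n='wrist'
h=np.radians(70.8);e=np.array([np.cos(h),np.sin(h),0]);ca,sa=np.cos(np.radians(25)),np.sin(np.radians(25))
X=ca*e+[0,0,sa]; Z=-sa*e+[0,0,ca]; Y=np.cross(Z,X); lens=np.array([.550,.2416,.204]); B=np.column_stack([X,Y,Z])
v,u=np.mgrid[0:30,190:350]; v=v.ravel();u=u.ravel(); P=bydepth(n,c,u,v,d[v,u]); Q=(P-lens)@B
k=(P[:,2]>.15)&(d[v,u]>0); print('head pts',k.sum(),'x',np.percentile(Q[k,0],[1,10,50,90]),'y',Q[k,1].min(),Q[k,1].max(),'z',Q[k,2].min(),Q[k,2].max())
# plane fit heading of lens front
A=Q[k]; A=A[abs(A[:,0]-np.median(A[:,0]))<.004]; co=np.linalg.lstsq(np.c_[np.ones(len(A)),A[:,1:]],A[:,0],rcond=None)[0]; print('front plane x0,slopes deg',co[0],np.degrees(co[1:]))
# lower rim
x0=np.median(A[:,0]); M=np.zeros(d.shape,bool); M[v[k],u[k]]=1
cols=[x for x in range(190,350) if M[:,x].any()]; rows=[np.where(M[:,x])[0].max()+.5 for x in cols]
o,dr=ray(n,c,np.array(cols),np.array(rows)); o=(o-lens)@B; dr=dr@B; W=o+dr*((x0-o[0])/dr[:,0])[:,None]
W=W[np.array(rows)>1.5]
f=least_squares(lambda q:np.hypot(W[:,1]-q[0],W[:,2]-q[1])-.026,[0,0],loss='soft_l1',f_scale=.001); print('circle centre y,z',f.x,'rms',np.sqrt(np.mean(f.fun**2)),'free',least_squares(lambda q:np.hypot(W[:,1]-q[0],W[:,2]-q[1])-q[2],[0,0,.026]).x)
# plate edges
hsv=cv2.cvtColor(im,cv2.COLOR_RGB2HSV); v,u=np.where((d>0)); P=bydepth(n,c,u,v,d[v,u]); k=(abs(P[:,2]-.012)<.004)&(hsv[v,u,1]<70)&(u>190)&(u<360)&(v<140)
M=np.zeros(d.shape,np.uint8);M[v[k],u[k]]=255; M=cv2.morphologyEx(cv2.morphologyEx(M,cv2.MORPH_CLOSE,np.ones((5,5))),cv2.MORPH_OPEN,np.ones((5,5)))
q=np.array([-e[1],e[0]]); lat=[]
for nm,f in (('L',min),('R',max)):
    S=np.array([(f(np.where(M[y])[0]),y) for y in range(30,112,2)]); w=onplane(n,c,S[:,0]+(.5 if f is max else -.5),S[:,1],.012)[:,:2]
    L=cv2.fitLine(w.astype(np.float32),cv2.DIST_HUBER,0,1e-4,1e-4).ravel(); print(nm,'head',np.degrees(np.arctan2(L[1],L[0]))%180); lat.append(L[2:]@q)
print('plate lateral',np.mean(lat),'width',lat[0]-lat[1],'my lens lateral',lens[:2]@q)
E
```

```text
head pts 1504 x [-0.00034969  0.00063795  0.00169546  0.00237629] y -0.023914480455634362 0.025974772064827397 z -0.024849912067106177 0.0036243914416785625
front plane x0,slopes deg 0.0013836716355766529 [ 0.11470492 -1.35215345]
circle centre y,z [0.00111377 0.00233953] rms 0.001385467387899929 free [ 0.00107232 -0.00038568  0.02409194]
L head 70.74906
R head 70.73824
plate lateral -0.4389189655433014 width 0.11873332505493828 my lens lateral -0.4399528217785728
```

```bash
sed -i 's/\[.550,.2416,.204\]/[.5494,.2431,.2043]/; s/70.8)/70.75)/' goal.py; python3 goal.py
```

```text
7.65 shift cm [-0.22361834  0.22364126 -0.07022287] rot deg [0.02941827 0.26730509 0.0192669 ]
```

Call:
step_arm(increments=[[[-0.05,0.05,-0.02],[0,0.1,0]],[[-0.05,0.05,-0.02],[0,0.1,0]],[[-0.06,0.06,-0.02],[0,0.1,0]],[[-0.06,0.06,-0.01],[0,0,0]],[[0,0,0],[0,0,0]],[[0,0,0],[0,0,0]],[[0,0,0],[0,0,0]],[[0,0,0],[0,0,0]],[[0,0,0],[0,0,0]],[[0,0,0],[0,0,0]]])

```text
clock: 8.65
tool_pos: [0.5156, 0.1449, 0.1455]
eef_rot: [0.796, 0.565, 0.176, -0.125]
contact_force: [-0.2, -0.4, -0.1]
opening: 0.219
finger_force: 20.0
```

```bash
python3 goal.py; python3 -c "
from h import *
s=r.get_state();print(np.abs(s['qd']).max(),s['contact_force'],s['tool_pos'])"
```

```text
8.65 shift cm [-0.02689813 -0.0343924  -0.02809234] rot deg [ 0.01272896  0.00653171 -0.00043958]
0.001740157594294981 [-0.17426964 -0.41020423 -0.09991168] [0.51556913 0.144887   0.14546812]
```

```bash
python3 -c "
from plant import r
print(r.finish_job())"
```

```text
the job is handed in; nothing more can be done
None
```

I picked out the broken girder and handed the job in with it held still in front of the inspection camera. By my measurements its broken end is about 8 cm from the lens and lined up with the line of sight. The final pose read about 0.5 mm from my computed target; the lens position behind that target is good to roughly 2 mm. I have no judging result.

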